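# Knock a jammed detergent tablet out of its dosing cup

## Task

Take the blue dosing cup out of its sloped holder by its yellow grip tab, turn it upside down over the aluminium tray and tap its rim on the tray (its black rubber bar is meant for that) until the jammed detergent tablet comes loose and falls into the tray. Then put the empty cup back in its holder the way it was, mouth outwards and tipped slightly up, and let go, without knocking over or shoving aside the other things on the table.

Things in the scene. Friction and masses are not known exactly. Their poses are not given: they have to be found in the camera images.
- cup_grip (a point): Middle of the yellow grip tab of the blue dosing cup (about 120 g), where to pinch it. Axes are the cup's: x out of its mouth, y across, z the cup's top. Tab: 46 mm long, 30 wide (y), 14 thick along (0.866, 0, 0.5), the way to close the fingers; it leaves the closed end along (-0.5, 0, 0.866), ends 14 mm past this point and meets the cup 29 mm before it. In the holder it rises backwards, 40 deg off vertical.
- cup_middle (a point): Centre of the same cup, axes as cup_grip: 74 mm long, 48 mm square outside, walls 4 mm, closed end 5 mm; in the holder x is 10 deg above level. cup_grip lies at (-47.5, 0, 47) mm. If the tool points along (0.5, 0, -0.866) in these axes, half a turn about its pointing axis at the same 40 deg tilt puts the cup upside down, mouth 20 deg off straight down.
- cup_mouth (a point): Centre of the cup's mouth, in the plane of its rim, 37 mm along x from cup_middle; axes as the cup's. The rim has a flange 6 mm thick and 60 mm square, its edges at y, z = +-30 mm. The +z edge comes nearest to the tool's side once the cup is turned over; it is the handy one to tap with.
- tablet_middle (a point): Centre of the white and green detergent tablet, 30 x 30 x 26 mm, 40 g, jammed in the bottom of the cup between two small sprung ribs that pinch it with about 1.7 times its weight. It stays put when the cup is merely turned over; each sharp tap (cup coming down mouth first at about 0.2 m/s and stopped short) slides it some mm towards the mouth; after about 10 mm it falls out.
- holder_seat (a point): White sloped cradle fixed on a foot, open on top and in front. Point where cup_middle lies when the cup is in place, 110 mm above the table. Axes are the holder's: z up, x level, to where the cup's mouth looks (roughly the robot's right). Cradle floor 24 mm below, square to the 10 deg slope; cheeks 4 mm clear of the cup on each side, about 20 mm high, flared; a stop 3 mm behind the closed end.
- holder_front (a point): Point where the centre of the cup's mouth (cup_mouth) lies when the cup is in place; 37 mm from holder_seat, up the 10 deg slope.
- tray: Aluminium tray fixed to the table, 200 mm along its x, 180 mm along its y, walls 45 mm high and 5 mm thick, floor 5 mm thick; origin under its centre at table height, z up. Its -x side, roughly the robot's left, carries the knock bar.
- tray_bar (a point): Middle of the top face of the black rubber knock bar on the tray's -x wall: 180 mm long along the tray's y, 14 mm wide, its top 60 mm above the table. Axes as the tray's.
- coin_dish: Bystander, to be left alone: white ceramic coin dish; origin under its centre.
- soap_box: Bystander, to be left alone: orange soap carton; origin under its centre.
- tokens: Bystander, to be left alone: stack of brass wash tokens, 26 mm across and 36 mm high; origin under its centre.
- lint_brush: Bystander, to be left alone: lint brush with a wooden handle; origin under its centre.
- stain_spray: Bystander, to be left alone: yellow stain-remover bottle; origin under its centre.
There are look-alikes about, which are no part of the job. Of the things like the part that bears cup_grip, leave any that is pink or turquoise; of the rest the smaller one is meant.

How it is judged:
On the way, in this order (a step that is already met when the one before it is completed fails the run):
1. the cup is held upside down over the tray with the tablet still stuck in it (angle between cup_middle's own x axis and vertical above 2.18 rad and distance between tablet_middle and cup_middle below 0.03 m and height (world z) of cup_mouth above 0.05 m and x of cup_mouth in the frame of tray between -0.115 and 0.105 m and y of cup_mouth in the frame of tray between -0.095 and 0.095 m), for 0.2 s.
2. the upturned cup is tapped on the tray while the tablet is still in it (angle between cup_middle's own x axis and vertical above 2.18 rad and distance between tablet_middle and cup_middle below 0.06 m and contact force between cup and tray above 1.5 N).
3. the tablet is out of the cup and in the tray (x of tablet_middle in the frame of tray between -0.097 and 0.097 m and y of tablet_middle in the frame of tray between -0.087 and 0.087 m and z of tablet_middle in the frame of tray below 0.03 m and distance between tablet_middle and cup_middle above 0.06 m), for 0.2 s.
At the end, for the whole second after the job is handed in: The tablet lies at rest inside the tray, and the cup lies at rest in its holder, its centre within 12 mm of its place, its mouth within 15 mm of where it was and its top side up (within 26 degrees of vertical) (x of tablet_middle in the frame of tray between -0.097 and 0.097 m and y of tablet_middle in the frame of tray between -0.087 and 0.087 m and z of tablet_middle in the frame of tray below 0.03 m and linear speed of each of tablet, cup below 0.02 m/s and distance between cup_middle and holder_seat below 0.012 m and distance between cup_mouth and holder_front below 0.015 m and angle between cup_middle's own z axis and vertical below 0.45 rad); the robot touches nothing.
It fails at once if the white ceramic coin dish is shoved aside (by more than 30 mm) or turned over (distance of coin_dish from where it was at the start of the episode above 0.03 m or angle between coin_dish's own z axis and vertical above 0.5 rad).
It fails at once if the orange soap carton is shoved aside (by more than 30 mm) or turned over (distance of soap_box from where it was at the start of the episode above 0.03 m or angle between soap_box's own z axis and vertical above 0.5 rad).
It fails at once if the stack of brass wash tokens, 26 mm across and 36 mm high is shoved aside (by more than 30 mm) or turned over (distance of tokens from where it was at the start of the episode above 0.03 m or angle between tokens's own z axis and vertical above 0.5 rad).
It fails at once if the lint brush with a wooden handle is shoved aside (by more than 30 mm) or turned over (distance of lint_brush from where it was at the start of the episode above 0.03 m).
It fails at once if the yellow stain-remover bottle is shoved aside (by more than 30 mm) or turned over (distance of stain_spray from where it was at the start of the episode above 0.03 m or angle between stain_spray's own z axis and vertical above 0.5 rad).
It also fails if it takes over 61 s, if anything falls off the work surface, if the arm or the gripper's body presses on something with over 40 N, if the wrist force passes 120 N, or if a joint passes its speed limit or range.

## Robot

A 6-joint arm with a two-finger parallel gripper is mounted at the origin on the work surface. World frame = base frame: x ahead of the robot, y to its left, z up, the work surface at z = 0. Lengths are in m, angles in rad, forces in N, time in s.
With the tool pointing down it reaches from about 0.35 to 0.925 m from the base axis. Payload 6.4 kg.
Tool frame: the origin (TCP) lies midway between the tips of the shut fingers; the grasp point (between the pads) lies 19 mm behind it (manip.pinch_z is the distance from the TCP to the grasp point, in m); z points along the fingers, y is the line along which they close (so a half turn about z gives the same grasp; the last joint's range is limited). The gripper opens to 85 mm and grips with 20 to 120 N. Pads are 22 mm wide; open, the fingers measure 114 mm over their backs; the gripper's body (76 mm by 85 mm) begins 54 mm behind the grasp point. The pads swing forward as they close: fully open they stand 13 mm farther back than shut.
Start: joints at [0.998, 0.245, 1.558, -0, 1.339, -0.174], TCP at [0.252, 0.599, 0.231] pointing down, gripper open.
Joint ranges: [-3.13, 3.13], [-1.02, 2.26], [0.13, 2.54], [-0.95, 4.09], [0.21, 2.88], [-2.74, 2.74]. Speed limits (rad/s): [2.57, 2.57, 3.14, 3.14, 3.14, 3.14].

## Interface

Orientations are given as a unit quaternion [w, x, y, z].
In Python, from station import manip gives the robot as it stands. The module is installed in compiled form; this text tells all that it offers.
- The arm moves only by the tool servo_tool, never from a script. Its argument "moves" is a list of rows, each a list of 7 numbers: the turn, a rotation vector about the world's x, y, z in degrees, then the shift along the world's x, y, z in mm, then the opening, from 0 (shut) to 1 (fully open). In form: [[rx, ry, rz, x, y, z, fingers], ...]. A call has 1 to 20 rows; each row shifts and turns the commanded pose from where the row before left it; what a row does not reach is not made up. A row lasts 1/8 s, in which the tool goes at most 62.5 mm and 10.7 degrees, less where a joint would pass 70% of its speed; a pose out of reach is approached as far as the arm can. A call is refused whole if a number of a shift passes 62.5 or a number of a turn 10.7, either way. A call with a gripper value outside its range is refused whole. The fingers move at their own pace and stop on an object; "force" is the grip in N (left out, the last holds). Time passes only in rows, so rows that do not move let the fingers close. It gives the time, the measured TCP pose, the force, the opening and the grip force at its end, in the units of the state.
- manip.sense(): the state, without advancing time (a new reading comes with each control period).
- manip.capture(name): name is "scene" or "top" or "wrist"; returns a dict with "img" (400x640x3 uint8, red, green, blue), "z_map" (400x640 float32, m along the optical axis (not along the pixel's ray), 0 where there is no reading), "camera_matrix" (3x3 intrinsics, pixels), "world_to_cam" (4x4, takes a point from world to camera coordinates). Camera axes: x right, y down, z forward; pixel columns grow to the right and rows downward; lengths in m; the calibration is good to about 2 mm. A picture is of the moment at which its call begins.
- manip.finish_job(): hands the job in; it is judged then, once.
Trained networks look in the newest picture that a camera, given by its name, has taken for a name from the list of things; names that differ only in an ending like _2 or _b are one class to them, and where a whole thing is asked for, a point or a joint stands for the part that bears it (a point fixed in the world has none). Each returns a list of dicts, best first, with "confidence" (0 to 1); they miss things now and then, are a little off and sometimes report something else, mostly with a low value. They report only what shows in the picture. A call takes as long as a camera call. They do not tell look-alikes from the thing itself.
- manip.trace(name, camera): "pixels" (400x640 bool, what is visible of it) and "at" ([row, column] in pixels, amid what is visible of it).
- manip.mark_of(name, camera): "at" ([row, column] in pixels: a listed point, or the origin of a listed thing).
The state is a dict: "time_s": time; "joint_pos": joint angles; "qvel": joint speeds; "effort": joint torques, N m; "ee_pos": TCP position; "orientation": TCP orientation; "wrist_force": force on the tool from outside, world axes, zero at the start; "torque": the same for the moment, N m; "grip_width": opening from 0.0 (shut) to 1.0 (fully open); "finger_force": force on a finger pad.
Only numpy, scipy, OpenCV 4.12 (cv2) and the standard library are available. Lean on these libraries where they do the work, as an engineer would, in place of code of your own. Each camera call takes 0.05 s, during which the arm holds its last target. There are 200 camera calls.

## Working session

There is one attempt and no reset: what is moved stays moved. The work goes in short steps, Python scripts to look and compute and a tool call to move; the robot and the scene stay as the last step left them, time stands still between calls to the robot, and variables do not carry over. Pictures are saved under pics/ and viewed, at most 10 in all, crops included, and the job is handed in when it is done.

Besides the shell and the picture viewer there is one more tool, called after "Request:" as name([rows], argument=value, ...), one row to a line, values as JSON. servo_tool: Moves the arm, as the interface text tells. Its arguments: {"type":"object","properties":{"moves":{"type":"array","items":{"type":"array","items":{"type":"number"}}},"force":{"type":"number"}},"required":["moves"]}

```bash
mkdir -p pics; cat > h.py <<'E'
import numpy as np, cv2
from station import manip
from scipy.spatial.transform import Rotation as R
def cap(n):
    return manip.capture(n)
def p3(c,at,win=2):
    r,k=int(round(at[0])),int(round(at[1]))
    w=c["z_map"][max(r-win,0):r+win+1,max(k-win,0):k+win+1]; w=w[w>0]
    if not len(w): return None
    return ray(c,at,np.median(w))
def ray(c,at,d):
    K=c["camera_matrix"]; p=np.linalg.inv(K)@[at[1],at[0],1]*d
    return (np.linalg.inv(c["world_to_cam"])@np.r_[p,1])[:3]
def cloud(c,m):
    r,k=np.nonzero(m&(c["z_map"]>0)); d=c["z_map"][r,k]
    p=np.linalg.inv(c["camera_matrix"])@np.array([k*d,r*d,d])
    return (np.linalg.inv(c["world_to_cam"])@np.vstack([p,np.ones(len(d))]))[:3].T
def save(c,f): cv2.imwrite(f,c["img"][:,:,::-1])
E
python3 - <<'E'
from h import *
np.set_printoptions(precision=3,suppress=True)
ims=[]
for n in ["scene","top"]:
    c=cap(n); ims.append(c["img"][:,:,::-1])
    for t in ["cup_grip","cup_middle","cup_mouth","holder_seat","holder_front","tray","tray_bar","tablet_middle","coin_dish","soap_box","tokens","lint_brush","stain_spray"]:
        for x in manip.mark_of(t,n)[:4]:
            if x["confidence"]>.3: print(n,t,round(x["confidence"],2),np.round(x["at"]),p3(c,x["at"]))
for i,n in zip(ims,"st"): cv2.imwrite(f"pics/{n}0.png",i)
E
```

```text
scene cup_grip 0.69 [208. 221.] [ 0.526 -0.269  0.138]
scene cup_grip 0.66 [204. 252.] [ 0.552 -0.192  0.159]
scene cup_grip 0.62 [283. 253.] [ 0.694 -0.214  0.035]
scene cup_grip 0.56 [212. 187.] [ 0.401 -0.375  0.04 ]
scene cup_middle 0.91 [200. 244.] [ 0.412 -0.209  0.066]
scene cup_middle 0.89 [284. 229.] [ 0.697 -0.267  0.049]
scene cup_middle 0.71 [205. 160.] [ 0.367 -0.449  0.05 ]
scene cup_middle 0.7 [221. 232.] [ 0.564 -0.244  0.125]
scene cup_mouth 0.93 [218. 214.] [ 0.4   -0.305  0.001]
scene cup_mouth 0.91 [206. 142.] [ 0.294 -0.52   0.003]
scene cup_mouth 0.86 [292. 213.] [ 0.81  -0.287  0.169]
scene cup_mouth 0.85 [187. 255.] [ 0.364 -0.174  0.071]
scene holder_seat 0.72 [215. 232.] [ 0.553 -0.243  0.133]
scene holder_front 0.97 [217. 214.] [ 0.395 -0.306  0.002]
scene tray 0.71 [240. 421.] [0.619 0.257 0.006]
scene tray_bar 0.64 [213. 452.] [0.53  0.402 0.001]
scene coin_dish 0.76 [231. 320.] [ 0.524 -0.011  0.004]
scene coin_dish 0.34 [291. 155.] [ 0.665 -0.438  0.031]
scene soap_box 0.69 [282. 336.] [ 0.736 -0.022  0.04 ]
scene tokens 0.63 [208. 452.] [0.518 0.403 0.
[... 817 characters left out ...]
298  0.056]
top cup_mouth 0.69 [283. 374.] [ 0.319 -0.173  0.014]
top holder_seat 0.96 [200. 396.] [ 0.536 -0.231  0.132]
top holder_front 0.9 [200. 408.] [ 0.532 -0.262  0.138]
top holder_front 0.56 [198. 399.] [ 0.541 -0.239  0.134]
top tray 0.79 [188. 226.] [0.618 0.257 0.005]
top tray_bar 0.68 [188. 194.] [0.615 0.35  0.023]
top coin_dish 0.82 [216. 314.] [ 0.524 -0.005  0.008]
top soap_box 0.58 [198. 413.] [ 0.568 -0.305  0.003]
top soap_box 0.4 [200. 398.] [ 0.534 -0.236  0.133]
top tokens 0.44 [226. 170.] [0.499 0.414 0.034]
top lint_brush 0.63 [210. 458.] [ 0.525 -0.434  0.017]
top lint_brush 0.49 [187. 230.] [0.62  0.245 0.007]
top stain_spray 0.69 [176. 460.] [ 0.613 -0.43   0.075]
```

```bash
python3 - <<'E'
import cv2,numpy as np
s=cv2.imread("pics/s0.png");t=cv2.imread("pics/t0.png")
a=cv2.resize(s[150:340,100:500],(800,380),interpolation=cv2.INTER_CUBIC)
cv2.imwrite("pics/s1.png",a)
cv2.imwrite("pics/t1.png",cv2.resize(t[100:320,120:520],(800,440),interpolation=cv2.INTER_CUBIC))
E
```

```text
(no output)
```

View pics/s1.png

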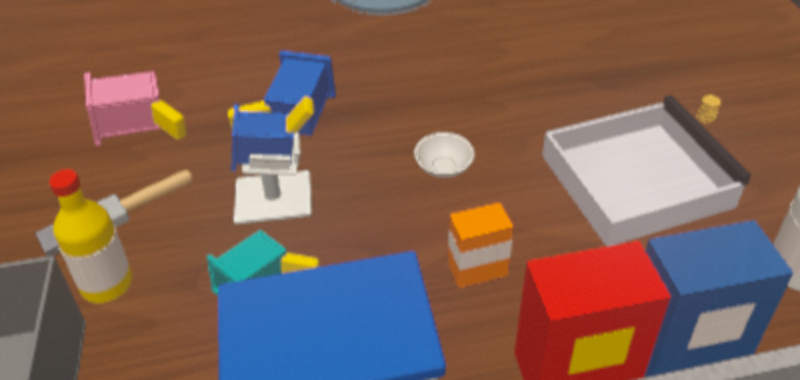

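View pics/t1.png

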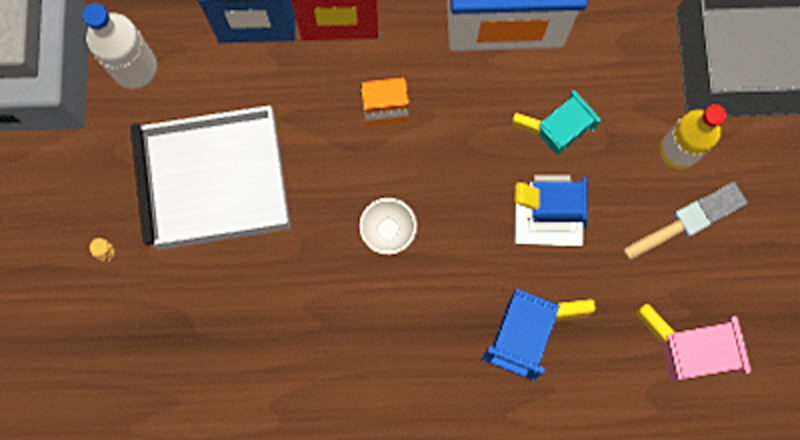

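Scene crop: the candidates for cup_grip are the blue cup in the holder (top pixel ~(196,381)), the larger blue cup lying on the table (~(252,408)), the pink one (~(258,447)) and the turquoise one (~(162,380)). The blue cup in the holder is the smaller of the two blue ones and sits in the sloped holder, so it is the one meant. Next: an enlarged crop plus the cup and tray frames.

```bash
python3 - <<'E'
from h import *
np.set_printoptions(precision=3,suppress=True)
s=manip.sense(); print(s["time_s"],s["joint_pos"],s["ee_pos"],R.from_quat(np.roll(s["orientation"],-1)).as_matrix(),manip.pinch_z)
for n in ["top","scene"]:
    c=cap(n)
    hsv=cv2.cvtColor(c["img"],cv2.COLOR_RGB2HSV)
    P=np.full((400,640,3),np.nan); m=c["z_map"]>0; P[m]=cloud(c,np.ones_like(m))
    box=(abs(P[...,0]-.53)<.08)&(P[...,1]>-.32)&(P[...,1]<-.15)&(P[...,2]>.08)
    blue=box&(hsv[...,0]>100)&(hsv[...,0]<130)&(hsv[...,1]>120)
    yel=box&(hsv[...,0]>18)&(hsv[...,0]<35)&(hsv[...,1]>120)
    q=P[blue]; y=P[yel]; print(n,"blue",len(q),q.min(0),q.max(0),np.median(q,0)); print(" yel",len(y),y.min(0),y.max(0),y.mean(0))
    # top face
    rect=cv2.minAreaRect(q[:,:2].astype(np.float32)*1000); print(" rect",rect)
    A=np.c_[q[:,:2],np.ones(len(q))]; 
    f=q[:,2]>.115; k=np.linalg.lstsq(A[f],q[f,2],rcond=None)[0]; print(" plane",k)
    tr=(abs(P[...,0]-.618)<.13)&(abs(P[...,1]-.257)<.13)
    bar=tr&(P[...,2]>.05)&(c["img"].max(2)<70); b=P[bar]; print(" bar",len(b),cv2.minAreaRect(b[:,:2].astype(np.float32)*1000),np.median(b[:,2]))
    w=P[tr&(P[...,2]>.02)]; print(" tray",cv2.minAreaRect(w[:,:2].astype(np.float32)*1000),w[:,2].max())
    if n=="top": cv2.imwrite("pics/t2.png",cv2.resize(c["img"][150:300,350:500,::-1],(600,600),interpolation=cv2.INTER_CUBIC))
E
```

```text
1.4 [ 0.998  0.245  1.558  0.     1.339 -0.174] [0.252 0.599 0.231] [[-0.922  0.388 -0.   ]
 [ 0.388  0.922  0.   ]
 [ 0.    -0.    -1.   ]] 0.0187
top blue 495 [ 0.506 -0.281  0.088] [ 0.565 -0.204  0.152] [ 0.532 -0.244  0.134]
 yel 129 [ 0.527 -0.214  0.129] [ 0.556 -0.176  0.166] [ 0.54  -0.193  0.152]
 rect ((534.252685546875, -241.3530731201172), (59.679283142089844, 76.45597076416016), 1.920138955116272)
 plane [ 0.073 -0.202  0.046]
 bar 310 ((596.826416015625, 350.70703125), (177.99945068359375, 15.183744430541992), 7.2781195640563965) 0.060471424845855215
 tray ((611.7503051757812, 256.181884765625), (183.0951690673828, 208.0382537841797), 7.758031368255615) 0.07015371851901686
scene blue 526 [ 0.513 -0.284  0.101] [ 0.569 -0.212  0.148] [ 0.56  -0.25   0.132]
 yel 144 [ 0.532 -0.216  0.13 ] [ 0.562 -0.18   0.163] [ 0.55  -0.198  0.149]
 rect ((544.0230712890625, -246.265869140625), (70.8037109375, 55.86264419555664), 85.0862808227539)
 plane [-0.222 -0.156  0.215]
 bar 99 ((605.7788696289062, 341.4236145019531), (172.02243041992188, 7.68143892288208), 9.306044578552246) 0.0545844676331948
 tray ((613.579833984375, 251.77816772460938), (184.16543579101562, 209.72259521484375), 7.631422996520996) 0.06307034450572013
```

View pics/t2.png

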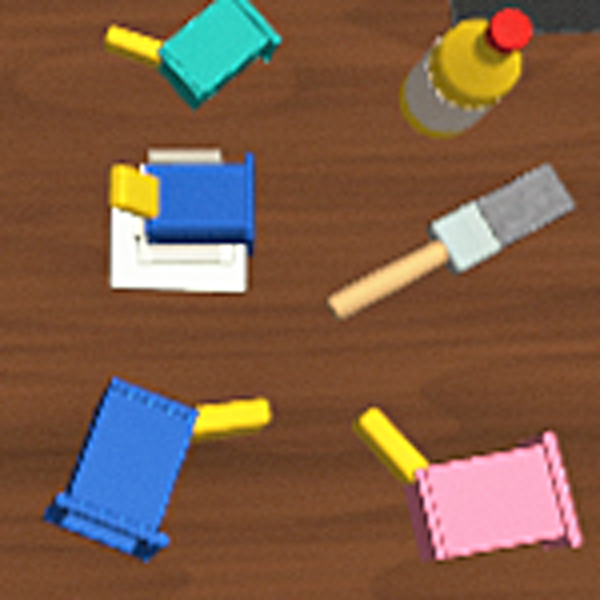

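Crop confirms it: at crop (200,200) the small blue cup sits in the white holder with its yellow tab at (195,135); the larger blue cup lies loose at (470,125). Next I check the wrist-joint ranges for both finger orientations.

```bash
python3 - <<'E'
from h import *
np.set_printoptions(precision=2,suppress=True)
def frame(yaw,s): # h dir = world angle yaw
    h=np.array([np.cos(yaw),np.sin(yaw),0]);u=np.array([0,0,1.])
    z=.643*h-.766*u; y=s*(.766*h+.643*u); return np.c_[np.cross(y,z),y,z]
R0=R.from_euler('z',.998)*R.from_euler('y',np.pi)*R.from_euler('z',-.174)
s=manip.sense(); Rm=R.from_quat(np.roll(s["orientation"],-1)); off=R0.inv()*Rm; print(off.as_rotvec())
for nm,j1s in [("grasp",(-.4,-.2,0)),("tap",(.3,.5,.7))]:
  for sg in(1,-1):
    for j1 in j1s:
      for p in (1.6,1.9):
        q=(R.from_euler('z',j1)*R.from_euler('y',p)).inv()*R.from_matrix(frame(-np.pi/2,sg))*off.inv()
        e=q.as_euler('ZYZ'); print(nm,sg,j1,p,e)
print((R.from_matrix(frame(-np.pi/2,-1))*Rm.inv()).as_rotvec(degrees=True),(R.from_matrix(frame(-np.pi/2,1))*Rm.inv()).as_rotvec(degrees=True))
E
```

```text
[-0.   -0.    1.57]
grasp 1 -0.4 1.6 [-0.66  1.29  1.28]
grasp 1 -0.4 1.9 [-0.74  1.06  1.49]
grasp 1 -0.2 1.6 [-0.69  1.42  1.44]
grasp 1 -0.2 1.9 [-0.74  1.19  1.64]
grasp 1 0 1.6 [-0.7   1.55  1.59]
grasp 1 0 1.9 [-0.73  1.32  1.79]
grasp -1 -0.4 1.6 [-0.66  1.29 -1.87]
grasp -1 -0.4 1.9 [-0.74  1.06 -1.66]
grasp -1 -0.2 1.6 [-0.69  1.42 -1.71]
grasp -1 -0.2 1.9 [-0.74  1.19 -1.5 ]
grasp -1 0 1.6 [-0.7   1.55 -1.55]
grasp -1 0 1.9 [-0.73  1.32 -1.35]
tap 1 0.3 1.6 [-0.67  1.74  1.82]
tap 1 0.3 1.9 [-0.66  1.5   2.01]
tap 1 0.5 1.6 [-0.63  1.86  1.99]
tap 1 0.5 1.9 [-0.6   1.61  2.16]
tap 1 0.7 1.6 [-0.56  1.97  2.16]
tap 1 0.7 1.9 [-0.52  1.72  2.32]
tap -1 0.3 1.6 [-0.67  1.74 -1.32]
tap -1 0.3 1.9 [-0.66  1.5  -1.13]
tap -1 0.5 1.6 [-0.63  1.86 -1.16]
tap -1 0.5 1.9 [-0.6   1.61 -0.98]
tap -1 0.7 1.6 [-0.56  1.97 -0.98]
tap -1 0.7 1.9 [-0.52  1.72 -0.82]
[-39.47   7.98  21.91] [ -10.93  -54.11 -148.63]
```

Request:
servo_tool([
  [-2.6, 0.53, 1.47, 19, -46, 3, 1],
  [-2.6, 0.53, 1.47, 19, -49, 3, 1],
  [-2.6, 0.53, 1.47, 19, -49, 3, 1],
  [-2.6, 0.53, 1.47, 19, -49, 3, 1],
  [-2.6, 0.53, 1.47, 19, -49, 0, 0.8],
  [-2.6, 0.53, 1.47, 19, -49, 0, 0.8],
  [-2.6, 0.53, 1.47, 19, -49, 0, 0.8],
  [-2.6, 0.53, 1.47, 19, -49, 0, 0.8],
  [-2.6, 0.53, 1.47, 19, -49, 0, 0.8],
  [-2.6, 0.53, 1.47, 19, -49, 0, 0.8],
  [-2.6, 0.53, 1.47, 19, -49, 0, 0.8],
  [-2.6, 0.53, 1.47, 19, -49, 0, 0.8],
  [-2.6, 0.53, 1.47, 19, -49, 0, 0.8],
  [-2.6, 0.53, 1.47, 19, -49, 0, 0.8],
  [-2.6, 0.53, 1.47, 19, -40, 0, 0.8],
  [0, 0, 0, 0, 0, 0, 0.8],
])

```text
time_s: 3.5
ee_pos: [0.5374, -0.1258, 0.2429]
orientation: [-0.001, 0.0, 0.941, -0.338]
wrist_force: [0.8, 0.4, -0.5]
grip_width: 0.799
finger_force: 0.0
```

```bash
python3 - <<'E'
from h import *
np.set_printoptions(precision=4,suppress=True)
s=manip.sense(); print(s["joint_pos"],R.from_quat(np.roll(s["orientation"],-1)).as_matrix())
n="wrist"; c=cap(n); save(c,"pics/w1.png")
for t in ["cup_grip","cup_middle","cup_mouth","holder_seat","holder_front"]:
    for x in manip.mark_of(t,n)[:3]: print(t,round(x["confidence"],2),np.round(x["at"]),p3(c,x["at"]))
hsv=cv2.cvtColor(c["img"],cv2.COLOR_RGB2HSV)
P=np.full((400,640,3),np.nan); m=c["z_map"]>0; P[m]=cloud(c,np.ones_like(m))
box=(abs(P[...,0]-.54)<.06)&(P[...,1]>-.32)&(P[...,1]<-.15)&(P[...,2]>.08)
blue=box&(hsv[...,0]>100)&(hsv[...,0]<130)&(hsv[...,1]>120)
yel=box&(hsv[...,0]>18)&(hsv[...,0]<35)&(hsv[...,1]>120)
for nm,mk in(("blue",blue),("yel",yel)):
    q=P[mk]; print(nm,len(q),np.percentile(q,[1,50,99],axis=0))
q=P[blue]; 
# RANSAC dominant planes
rng=np.random.default_rng(0)
def plane(q):
    best=None
    for _ in range(400):
        a=q[rng.choice(len(q),3,False)]; nrm=np.cross(a[1]-a[0],a[2]-a[0]); l=np.linalg.norm(nrm)
        if l<1e-6: continue
        nrm/=l; i=abs((q-a[0])@nrm)<.0015
        if best is None or i.sum()>best.sum(): best=i
    g=q[best]; return g,best
for nm,q in(("blue",P[blue]),("yel",P[yel])):
    for k in range(2):
        g,i=plane(q); ce=g.mean(0); v=np.linalg.svd(g-ce,full_matrices=False)[2]; print(nm,"plane",len(g),ce,"n",v[2],"min/max",g.min(0),g.max(0)); q=q[~i]
        if nm=="blue" and k==0: print(cv2.minAreaRect(g[:,:2].astype(np.float32)*1000))
E
```

```text
[-0.1435  0.0342  1.8806 -0.7358  1.2207 -1.4527] [[-1.     -0.0002 -0.003 ]
 [ 0.0017  0.7712 -0.6365]
 [ 0.0024 -0.6366 -0.7712]]
cup_grip 0.95 [ 30. 331.] [ 0.4028 -0.2658  0.0509]
cup_grip 0.76 [281. 378.] [ 0.6779 -0.2109  0.0256]
cup_grip 0.74 [ 26. 267.] [ 0.388  -0.3636  0.0457]
cup_middle 0.81 [174. 310.] [ 0.5301 -0.2264  0.1303]
cup_middle 0.68 [260. 329.] [ 0.6595 -0.2673  0.0489]
cup_mouth 0.73 [272. 313.] [ 0.6831 -0.291   0.0514]
cup_mouth 0.71 [167. 272.] [ 0.5279 -0.2668  0.1368]
cup_mouth 0.67 [203. 257.] [ 0.6252 -0.4243  0.0244]
blue 4631 [[ 0.5069 -0.2781  0.0918]
 [ 0.5289 -0.2444  0.1316]
 [ 0.5623 -0.2061  0.145 ]]
yel 841 [[ 0.5262 -0.2082  0.1307]
 [ 0.5366 -0.1854  0.1569]
 [ 0.5555 -0.1792  0.1615]]
blue plane 2813 [ 0.5364 -0.2436  0.133 ] n [-0.0108 -0.1743 -0.9846] min/max [ 0.5062 -0.2761  0.1248] [ 0.5642 -0.2046  0.1399]
((536.524169921875, -240.21572875976562), (69.80262756347656, 58.08818435668945), 87.6994857788086)
blue plane 835 [ 0.5146 -0.242   0.1126] n [ 0.9966 -0.0822  0.0058] min/max [ 0.5097 -0.2811  0.0854] [ 0.5196 -0.2051  0.1453]
yel plane 518 [ 0.5416 -0.1836  0.158 ] n [0.0317 0.619  0.7847] min/max [ 0.5277 -0.1895  0.1531] [ 0.5563 -0.1784  0.162 ]
yel plane 220 [ 0.5274 -0.1942  0.145 ] n [ 0.998  -0.0147 -0.0609] min/max [ 0.5257 -0.2113  0.1244] [ 0.5303 -0.1797  0.1602]
```

View pics/w1.png

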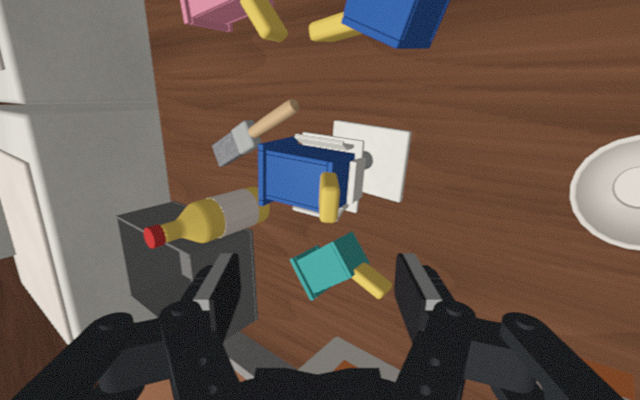

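Request:
servo_tool([
  [-0.5, 0, -2.9, 7, 7, -7, 0.6],
  [0, 0, 0, -0.7, -14.3, -17.2, 0.6],
  [0, 0, 0, -0.7, -14.3, -17.2, 0.6],
  [0, 0, 0, -0.7, -14.3, -17.2, 0.6],
  [0, 0, 0, -0.7, -14.3, -17.2, 0.6],
  [0, 0, 0, -0.6, -14.3, -17.2, 0.6],
  [0, 0, 0, -0.6, -14.3, -17.2, 0.6],
  [0, 0, 0, 0, 0, 0, 0.6],
])

```text
time_s: 4.8
ee_pos: [0.5394, -0.2025, 0.1319]
orientation: [-0.01, 0.023, 0.939, -0.342]
wrist_force: [-0.1, -0.2, -0.5]
grip_width: 0.601
finger_force: 0.0
```

```bash
python3 - <<'E'
from h import *
np.set_printoptions(precision=4,suppress=True)
s=manip.sense(); print(s["time_s"],s["ee_pos"],R.from_quat(np.roll(s["orientation"],-1)).as_matrix(),s["joint_pos"])
n="wrist"; c=cap(n); save(c,"pics/w2.png")
E
```

```text
4.8 [ 0.5394 -0.2025  0.1319] [[-0.9988  0.0353 -0.035 ]
 [ 0.0495  0.7652 -0.6419]
 [ 0.0042 -0.6428 -0.766 ]] [-0.2778  0.2167  1.9112 -0.8286  1.0171 -1.345 ]
```

View pics/w2.png

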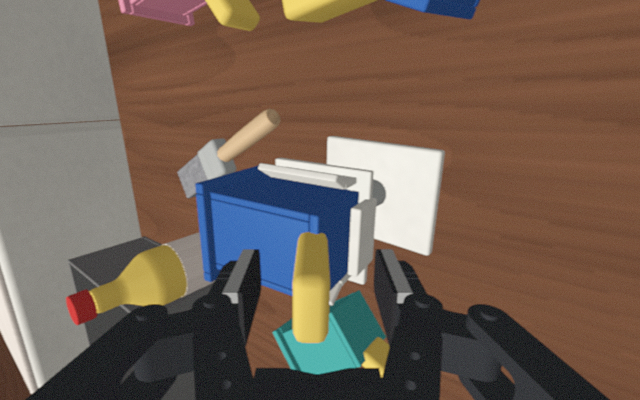

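Request:
servo_tool([
  [0, 0, 0, 0, 0, 0, 0],
  [0, 0, 0, 0, 0, 0, 0],
  [0, 0, 0, 0, 0, 0, 0],
  [0, 0, 0, 0, 0, 0, 0],
  [0, 0, 0, 0, 0, 0, 0],
  [0, 0, 0, 0, 0, 0, 0],
  [0, 0, 0, 0, 0, 0, 0],
], force=100)

```text
time_s: 5.72
ee_pos: [0.5412, -0.2028, 0.1345]
orientation: [-0.008, 0.023, 0.939, -0.343]
wrist_force: [-0.9, 3.0, 5.9]
grip_width: 0.147
finger_force: 98.1
```

Request:
servo_tool([
  [0, 0, 0, 0, 0, 8, 0],
  [0, 0, 0, 0, 0, 12, 0],
  [0, 0, 0, 0, 0, 20, 0],
  [0, 0, 0, 0, 5, 30, 0],
  [0, 0, 0, 0, 20, 40, 0],
  [0, 0, 0, 0, 30, 40, 0],
  [0, 0, 0, 0, 30, 10, 0],
  [0, 0, 0, 0, 0, 0, 0],
])

```text
time_s: 6.72
ee_pos: [0.5412, -0.1164, 0.2958]
orientation: [-0.007, 0.022, 0.939, -0.342]
wrist_force: [0.0, -0.9, -1.6]
grip_width: 0.149
finger_force: 97.4
```

```bash
cat >> h.py <<'E'
def cupfit(c,near):
    hsv=cv2.cvtColor(c["img"],cv2.COLOR_RGB2HSV)
    P=np.full((400,640,3),np.nan); m=c["z_map"]>0; P[m]=cloud(c,np.ones_like(m))
    b=(np.linalg.norm(P-near,axis=2)<.09)&(hsv[...,0]>100)&(hsv[...,0]<130)&(hsv[...,1]>120)
    return P[b],b
# cup in TCP frame, nominal: grip at (0,0,-pinch); axes from a,b
def cup_from_tool(ee,Rt,s):  # s=-1: tool y=-b of cup
    a=Rt[:,2]; b=s*Rt[:,1]; x=.5*a+.866*b; z=-.866*a+.5*b; g=ee-manip.pinch_z*a
    mid=g+.0475*x-.047*z; return g,mid,mid+.037*x,x,z
E
python3 - <<'E'
from h import *
np.set_printoptions(precision=4,suppress=True)
s=manip.sense(); ee=np.array(s["ee_pos"]);Rt=R.from_quat(np.roll(s["orientation"],-1)).as_matrix()
print(s["time_s"],ee,s["joint_pos"],s["wrist_force"]); print(cup_from_tool(ee,Rt,-1))
print("at holder",cup_from_tool(np.array([.5412,-.2028,.1345]),Rt,-1)[1])
c=cap("top")
for t in ["cup_grip","holder_seat","holder_front","tray","tray_bar"]:
    for x in manip.mark_of(t,"top")[:4]: print(t,round(x["confidence"],2),np.round(x["at"]),p3(c,x["at"]))
E
```

```text
6.725 [ 0.5412 -0.1164  0.2958] [-0.1206  0.0076  1.8094 -0.7205  1.3339 -1.4643] [ 0.0474 -0.9115 -1.6349]
(array([ 0.5418, -0.1043,  0.3101]), array([ 0.5393, -0.1592,  0.2721]), array([ 0.5376, -0.1956,  0.2786]), array([-0.0461, -0.9836,  0.1742]), array([0.0057, 0.1741, 0.9847]))
at holder [ 0.5393 -0.2457  0.1108]
cup_grip 0.81 [161. 383.] [ 0.6769 -0.217   0.0371]
cup_grip 0.8 [253. 407.] [ 0.3975 -0.2669  0.0525]
cup_grip 0.7 [260. 447.] [ 0.3761 -0.3785  0.05  ]
holder_seat 0.97 [200. 399.] [ 0.546  -0.2482  0.0876]
holder_seat 0.2 [192. 192.] [0.5949 0.3473 0.059 ]
holder_front 0.88 [204. 409.] [ 0.5497 -0.2909  0.0089]
tray 0.6 [188. 229.] [0.6161 0.2479 0.0059]
tray_bar 0.61 [191. 194.] [0.6059 0.3477 0.0293]
```

Request:
servo_tool([
  [0, 0, 5.1, 1, 10, 0, 0],
  [0, 0, 5.1, 2, 20, 0, 0],
  [0.84, -6.37, -7.66, 3, 24, 0, 0],
  [0.84, -6.37, -7.66, 3, 24, 0, 0],
  [0.84, -6.37, -7.66, 3, 24, 0, 0],
  [0.84, -6.37, -7.66, 3, 24, 0, 0],
  [0.84, -6.37, -7.66, 3, 24, 0, 0],
  [0.84, -6.37, -7.66, 3, 24, 0, 0],
  [0.84, -6.37, -7.66, 3, 24, 0, 0],
  [0.84, -6.37, -7.66, 3, 24, 0, 0],
  [0.84, -6.37, -7.66, 3, 24, 0, 0],
  [0.84, -6.37, -7.66, 3, 24, 0, 0],
  [0.84, -6.37, -7.66, 3, 24, 0, 0],
  [0.84, -6.37, -7.66, 3, 24, 0, 0],
  [0.84, -6.37, -7.66, 3, 24, 0, 0],
  [0.84, -6.37, -7.66, 4, 24, 0, 0],
  [0.84, -6.37, -7.66, 4, 24, 0, 0],
  [0.84, -6.37, -7.66, 4, 24, 0, 0],
  [0.84, -6.37, -7.66, 3, 18, 0, 0],
  [0.84, -6.37, -7.66, 2, 10, 0, 0],
])

```text
time_s: 9.52
ee_pos: [0.5998, 0.3244, 0.2921]
orientation: [0.341, 0.938, 0.059, 0.024]
wrist_force: [0.6, 0.4, -1.9]
grip_width: 0.145
finger_force: 97.5
```

```bash
cat > st.py <<'E'
from h import *
import sys
np.set_printoptions(precision=4,suppress=True)
n=sys.argv[1]; c=cap(n); 
s=manip.sense(); ee=np.array(s["ee_pos"]);Rt=R.from_quat(np.roll(s["orientation"],-1)).as_matrix()
print(s["time_s"],ee,s["joint_pos"],s["wrist_force"],s["finger_force"]); print(Rt)
for k,v in zip(["grip","mid","mouth","x","z"],cup_from_tool(ee,Rt,int(sys.argv[3]))): print(k,v)
g,mid,mo,x,z=cup_from_tool(ee,Rt,int(sys.argv[3])); print("edge",mo+.03*z)
save(c,sys.argv[2])
q,b=cupfit(c,mid); print("blue",len(q)); 
if len(q):
    l=(q-mid)@np.c_[x,np.cross(z,x),z]; print(np.percentile(l,[1,50,99],axis=0))
E
python3 st.py scene pics/s3.png 1; python3 -c "
import cv2;i=cv2.imread('pics/s3.png')[100:300,330:590];cv2.imwrite('pics/s3c.png',cv2.resize(i,(780,600),interpolation=2))"
```

```text
9.575 [0.5999 0.3251 0.2919] [ 0.5504  0.4875  1.2461 -0.6339  1.7026  2.0076] [-1.0005 -0.5263 -2.2254] 97.47986912727356
[[ 0.992   0.0923  0.0863]
 [ 0.1261 -0.7613 -0.636 ]
 [ 0.007   0.6418 -0.7668]]
grip [0.5983 0.337  0.3063]
mid [0.6054 0.2826 0.2682]
mouth [0.61   0.2464 0.2745]
x [ 0.1231 -0.9773  0.1724]
z [-0.0286  0.1701  0.985 ]
edge [0.6091 0.2515 0.3041]
blue 772
[[-0.0646 -0.0236 -0.0605]
 [-0.0189  0.0224 -0.0061]
 [ 0.0104  0.0292  0.022 ]]
```

View pics/s3c.png

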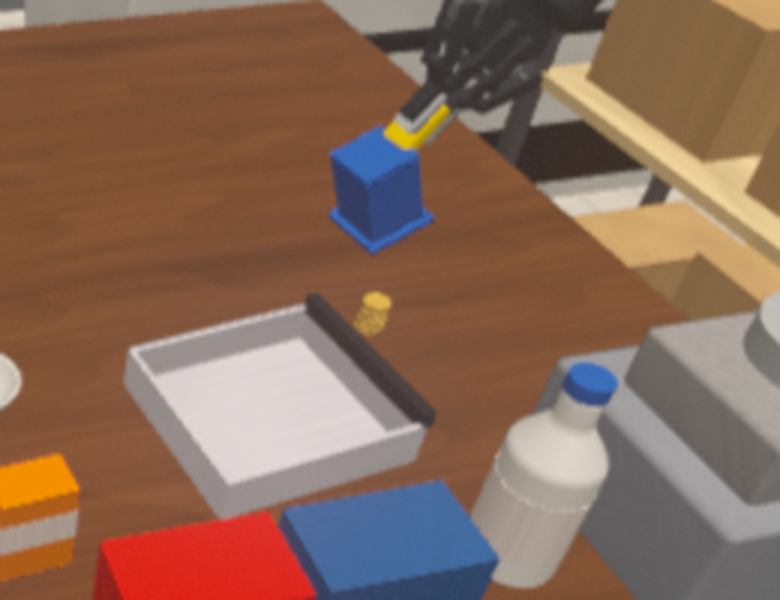

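Turned over: the cup hangs mouth-down at crop (380,190), above the tray's bar at crop (370,355). Now go down and find the bar gently.

Request:
servo_tool([
  [0, 0, 0, 0, 0, -10, 0],
  [0, 0, 0, 0, 0, -20, 0],
  [0, 0, 0, 0, 0, -25, 0],
  [0, 0, 0, 0, 0, -25, 0],
  [0, 0, 0, 0, 0, -25, 0],
  [0, 0, 0, 0, 0, -20, 0],
  [0, 0, 0, 0, 0, -10, 0],
  [0, 0, 0, 0, 0, -5, 0],
  [0, 0, 0, 0, 0, 0, 0],
])

```text
time_s: 10.7
ee_pos: [0.5997, 0.3244, 0.1535]
orientation: [0.341, 0.938, 0.062, 0.024]
wrist_force: [0.5, -0.0, -1.2]
grip_width: 0.147
finger_force: 97.5
```

```bash
python3 st.py scene pics/s4.png -1; python3 -c "
import cv2;i=cv2.imread('pics/s4.png')[140:290,370:570];cv2.imwrite('pics/s4c.png',cv2.resize(i,(800,600),interpolation=2))"
```

```text
10.75 [0.5998 0.3245 0.154 ] [ 0.5498  0.6104  1.3326 -0.6287  1.5316  2.1235] [-0.9816  0.3706 -2.2824] 97.4786639213562
[[ 0.9912  0.0994  0.0876]
 [ 0.1325 -0.7606 -0.6356]
 [ 0.0035  0.6416 -0.7671]]
grip [0.5982 0.3364 0.1683]
mid [0.6021 0.3088 0.1076]
mouth [0.6005 0.3214 0.0728]
x [-0.0423  0.3409 -0.9391]
z [-0.1256  0.9307  0.3435]
edge [0.5968 0.3493 0.0831]
blue 537
[[-0.0386 -0.0297 -0.0292]
 [-0.0281 -0.0216 -0.004 ]
 [ 0.0348  0.023   0.0236]]
```

View pics/s4c.png

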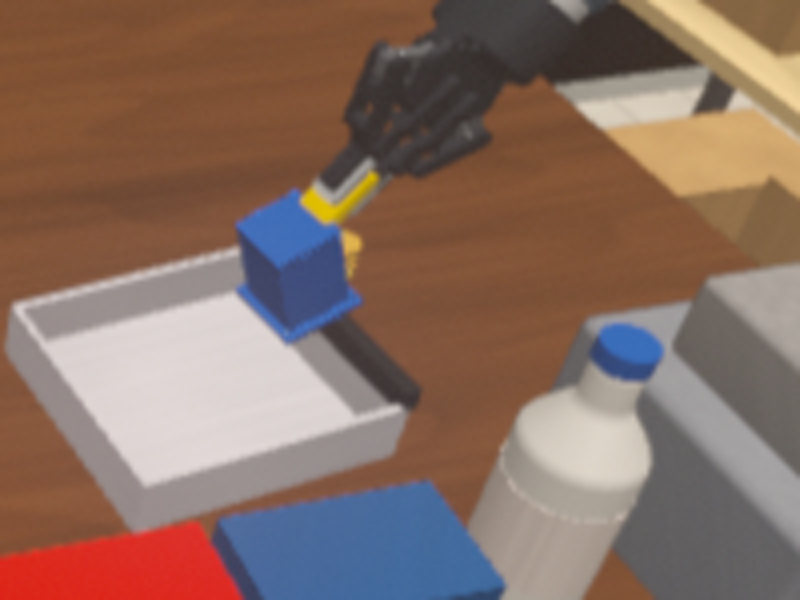

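Cup at crop (295,265), its rim directly above the bar. First tap.

Request:
servo_tool([
  [0, 0, 0, 0, 0, 10, 0],
  [0, 0, 0, 0, 0, -15, 0],
  [0, 0, 0, 0, 0, -22, 0],
])

```text
time_s: 11.12
ee_pos: [0.6024, 0.3238, 0.1333]
orientation: [0.344, 0.936, 0.061, 0.028]
wrist_force: [-7.0, -2.8, 73.0]
grip_width: 0.151
finger_force: 107.0
```

Request:
servo_tool([
  [0, 0, 0, 0, 0, 16, 0],
  [0, 0, 0, 0, 0, 20, 0],
  [0, 0, 0, 0, 0, 0, 0],
  [0, 0, 0, 0, 0, -9, 0],
  [0, 0, 0, 0, 0, -25, 0],
  [0, 0, 0, 0, 0, 0, 0],
])

```text
time_s: 11.88
ee_pos: [0.6025, 0.323, 0.1333]
orientation: [0.344, 0.936, 0.061, 0.027]
wrist_force: [1.9, -6.1, 19.2]
grip_width: 0.148
finger_force: 100.3
```

```bash
cat > tab.py <<'E'
from h import *
np.set_printoptions(precision=3,suppress=True)
s=manip.sense(); print(s["time_s"],s["ee_pos"],s["wrist_force"])
for n in ("top","scene"):
    c=cap(n); P=np.full((400,640,3),np.nan); m=c["z_map"]>0; P[m]=cloud(c,np.ones_like(m))
    for x in manip.mark_of("tablet_middle",n)[:2]: print(n,round(x["confidence"],2),np.round(x["at"]),p3(c,x["at"]))
    ct=np.array([.61,.254]); d=P[...,:2]-ct; u=d@[.13,-.992]; v=d@[.992,.13]
    k=(abs(u)<.085)&(abs(v)<.075)&(P[...,2]>.012)&(P[...,2]<.04); print(n,"in tray",k.sum(),np.nanmedian(P[k],0) if k.sum() else "")
E
python3 tab.py; python3 st.py scene pics/s5.png -1
```

```text
11.875 [0.603 0.323 0.133] [ 1.898 -6.15  19.199]
top in tray 61 [0.611 0.244 0.013]
scene in tray 0 
12.125 [0.6026 0.3228 0.1332] [ 0.5484  0.6379  1.3356 -0.6391  1.5069  2.1449] [ 0.7528 -4.5799 18.774 ] 100.30794024467468
[[ 0.9912  0.0949  0.0926]
 [ 0.1322 -0.7561 -0.641 ]
 [ 0.0092  0.6476 -0.7619]]
grip [0.6008 0.3348 0.1475]
mid [0.6051 0.3068 0.0869]
mouth [0.6038 0.3191 0.0521]
x [-0.0359  0.3342 -0.9418]
z [-0.1276  0.9331  0.336 ]
edge [0.6    0.3471 0.0622]
blue 482
[[-0.0398 -0.0291 -0.0297]
 [-0.0324 -0.0202 -0.0013]
 [ 0.0351  0.0237  0.0261]]
```

Request:
servo_tool([
  [0, 0, 0, 0, 0, 18, 0],
  [0, 0, 0, 0, 0, 22, 0],
  [0, 0, 0, 0, 0, -12, 0],
  [0, 0, 0, 0, 0, -28, 0],
  [0, 0, 0, 0, 0, 18, 0],
  [0, 0, 0, 0, 0, 22, 0],
  [0, 0, 0, 0, 0, -12, 0],
  [0, 0, 0, 0, 0, -28, 0],
  [0, 0, 0, 0, 0, 18, 0],
  [0, 0, 0, 0, 0, 22, 0],
  [0, 0, 0, 0, 0, 0, 0],
])

```text
time_s: 13.5
ee_pos: [0.6, 0.3245, 0.1691]
orientation: [0.34, 0.938, 0.062, 0.025]
wrist_force: [0.2, -0.4, -1.3]
grip_width: 0.149
finger_force: 101.1
```

```bash
python3 tab.py; python3 st.py top pics/t5.png -1
```

```text
13.5 [0.6   0.324 0.169] [ 0.201 -0.375 -1.345]
top in tray 68 [0.625 0.237 0.013]
scene in tray 0 
13.75 [0.5988 0.3238 0.1667] [ 0.5497  0.5956  1.3297 -0.6279  1.5488  2.1109] [-0.4454  0.1703 -1.6862] 101.16848230361938
[[ 0.9912  0.1014  0.0849]
 [ 0.1323 -0.7596 -0.6368]
 [-0.0001  0.6424 -0.7664]]
grip [0.5972 0.3357 0.181 ]
mid [0.6009 0.3081 0.1203]
mouth [0.5993 0.3207 0.0855]
x [-0.0454  0.3395 -0.9395]
z [-0.1243  0.9312  0.3425]
edge [0.5955 0.3486 0.0958]
blue 466
[[-0.0417 -0.0185 -0.0231]
 [-0.0326  0.0186  0.0037]
 [ 0.0381  0.0317  0.0326]]
```

Request:
servo_tool([
  [0, 0, 0, 0, 0, -10, 0],
  [0, 0, 0, 0, 0, -31, 0],
  [0, 0, 0, 0, 0, 18, 0],
  [0, 0, 0, 0, 0, 23, 0],
  [0, 0, 0, 0, 0, 0, 0],
  [0, 0, 0, 0, 0, -10, 0],
  [0, 0, 0, 0, 0, -31, 0],
  [0, 0, 0, 0, 0, 18, 0],
  [0, 0, 0, 0, 0, 23, 0],
  [0, 0, 0, 0, 0, 0, 0],
  [0, 0, 0, 0, 0, -10, 0],
  [0, 0, 0, 0, 0, -31, 0],
  [0, 0, 0, 0, 0, 18, 0],
  [0, 0, 0, 0, 0, 23, 0],
  [0, 0, 0, 0, 0, 0, 0],
])

```text
time_s: 15.62
ee_pos: [0.6001, 0.3246, 0.1695]
orientation: [0.34, 0.938, 0.062, 0.025]
wrist_force: [1.3, 1.1, -0.8]
grip_width: 0.147
finger_force: 101.8
```

```bash
python3 tab.py; python3 st.py top pics/t6.png -1|tail -4
```

```text
15.625 [0.6   0.325 0.169] [ 1.254  1.055 -0.818]
top in tray 73 [0.587 0.241 0.013]
scene 0.6 [224. 445.] [0.603 0.33  0.036]
scene in tray 135 [0.61  0.322 0.03 ]
blue 467
[[-0.0422 -0.0191 -0.0233]
 [-0.0328  0.0181  0.0035]
 [ 0.0386  0.0318  0.0322]]
```

The tablet is out and lies in the tray at (0.605, 0.325), top about 31–36 mm up. Going back.

Request:
servo_tool([
  [0, 0, 0, 0, 0, 25, 0],
  [0, 0, 0, 0, 0, 50, 0],
  [0, 0, 0, 0, 0, 50, 0],
  [-0.84, 6.37, 7.66, -2, -10, 0, 0],
  [-0.84, 6.37, 7.66, -3, -20, 0, 0],
  [-0.84, 6.37, 7.66, -3, -26, 0, 0],
  [-0.84, 6.37, 7.66, -3, -26, 0, 0],
  [-0.84, 6.37, 7.66, -3, -26, 0, 0],
  [-0.84, 6.37, 7.66, -3, -26, 0, 0],
  [-0.84, 6.37, 7.66, -3, -26, 0, 0],
  [-0.84, 6.37, 7.66, -3, -26, 0, 0],
  [-0.84, 6.37, 7.66, -3, -26, 0, 0],
  [-0.84, 6.37, 7.66, -3, -26, 0, 0],
  [-0.84, 6.37, 7.66, -3, -26, 0, 0],
  [-0.84, 6.37, 7.66, -3, -26, 0, 0],
  [-0.84, 6.37, 7.66, -4, -26, 0, 0],
  [-0.84, 6.37, 7.66, -4, -26, 0, 0],
  [-0.84, 6.37, 7.66, -4, -26, 0, 0],
  [-0.84, 6.37, 7.66, -4, -26, 0, 0],
  [-0.84, 6.37, 7.66, -4, -20, 0, 0],
])

```text
time_s: 18.38
ee_pos: [0.5442, -0.0909, 0.2951]
orientation: [0.051, 0.019, 0.939, -0.339]
wrist_force: [0.0, -0.0, -1.0]
grip_width: 0.144
finger_force: 101.6
```

Request:
servo_tool([
  [-0.84, 6.37, 7.66, -4, -20, 0, 0],
  [0, 0, -5.1, 0, -10, 0, 0],
  [0, 0, -5.1, 0, 0, 0, 0],
  [0, 0, 0, 0, 0, 0, 0],
])

```text
time_s: 18.88
ee_pos: [0.541, -0.12, 0.2946]
orientation: [-0.008, 0.023, 0.939, -0.342]
wrist_force: [-0.8, -0.1, -1.1]
grip_width: 0.148
finger_force: 101.7
```

```bash
python3 tab.py; python3 st.py top pics/t7.png -1; python3 st.py scene pics/s7.png -1 |tail -4
```

```text
18.875 [ 0.541 -0.12   0.295] [-0.827 -0.094 -1.086]
top 0.65 [194. 201.] [0.592 0.326 0.034]
top 0.59 [192. 194.] [0.597 0.344 0.04 ]
top in tray 140 [0.603 0.322 0.02 ]
scene 0.74 [226. 443.] [0.608 0.321 0.035]
scene in tray 136 [0.609 0.323 0.031]
19.125 [ 0.5402 -0.1196  0.2934] [-0.1265  0.0091  1.8124 -0.7215  1.3307 -1.4669] [ 0.2833  0.1668 -1.5514] 101.6942024230957
[[-0.9988  0.036  -0.032 ]
 [ 0.0481  0.7646 -0.6427]
 [ 0.0013 -0.6434 -0.7655]]
grip [ 0.5408 -0.1076  0.3077]
mid [ 0.5381 -0.1625  0.2698]
mouth [ 0.5363 -0.1989  0.2762]
x [-0.0472 -0.9835  0.1745]
z [0.0097 0.1742 0.9846]
edge [ 0.5366 -0.1937  0.3058]
blue 677
[[-0.0357 -0.0287 -0.0179]
 [ 0.0033 -0.0054  0.0247]
 [ 0.0354  0.0249  0.0342]]
blue 882
[[-0.032  -0.02   -0.0233]
 [ 0.0073  0.0251  0.0146]
 [ 0.0389  0.0333  0.0306]]
```

Request:
servo_tool([
  [0, 0, 0, 0, -29, -10, 0],
  [0, 0, 0, 0, -29, -35, 0],
  [0, 0, 0, 0, -20, -35, 0],
  [0, 0, 0, 0, -5, -25, 0],
  [0, 0, 0, 0, 0, -15, 0],
  [0, 0, 0, 0, 0, 0, 0],
])

```text
time_s: 19.92
ee_pos: [0.5399, -0.2024, 0.1722]
orientation: [-0.01, 0.022, 0.939, -0.342]
wrist_force: [-1.2, -0.0, -0.5]
grip_width: 0.15
finger_force: 101.6
```

```bash
python3 st.py wrist pics/w8.png -1
```

```text
19.975 [ 0.5407 -0.2025  0.1735] [-0.2772  0.1529  1.8957 -0.7968  1.0693 -1.4093] [-0.0009  0.731  -1.2841] 101.60189867019653
[[-0.9988  0.036  -0.0321]
 [ 0.0483  0.7645 -0.6428]
 [ 0.0014 -0.6436 -0.7653]]
grip [ 0.5413 -0.1905  0.1878]
mid [ 0.5386 -0.2454  0.1498]
mouth [ 0.5368 -0.2818  0.1563]
x [-0.0473 -0.9835  0.1747]
z [0.0098 0.1745 0.9846]
edge [ 0.5371 -0.2766  0.1858]
blue 12394
[[-0.0367 -0.0304 -0.0223]
 [ 0.003  -0.0156  0.0213]
 [ 0.0357  0.0244  0.0286]]
```

View pics/w8.png

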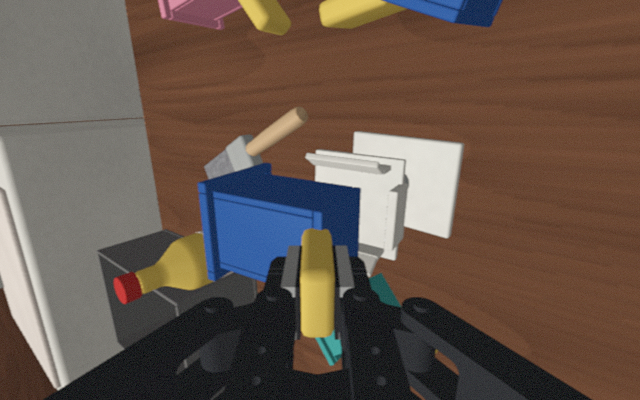

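The cup is upright just above the open cradle (cradle at cols 310–405), tab still in the pads at (285,318). Lowering.

Request:
servo_tool([
  [0, 0, 0, 0, 0, -12, 0],
  [0, 0, 0, 0, 0, -10, 0],
  [0, 0, 0, 0, 0, -8, 0],
  [0, 0, 0, 0, 0, -6, 0],
  [0, 0, 0, 0, 0, 0, 0],
])

```text
time_s: 20.6
ee_pos: [0.5401, -0.2027, 0.1364]
orientation: [-0.01, 0.023, 0.939, -0.342]
wrist_force: [-0.2, 0.2, -2.0]
grip_width: 0.148
finger_force: 101.6
```

Request:
servo_tool([
  [0, 0, 0, 0, 0, -2, 0],
  [0, 0, 0, 0, 0, 0, 0],
])

```text
time_s: 20.85
ee_pos: [0.5405, -0.2028, 0.1352]
orientation: [-0.009, 0.023, 0.939, -0.342]
wrist_force: [-0.3, -0.1, -1.4]
grip_width: 0.149
finger_force: 101.6
```

Request:
servo_tool([
  [0, 0, 0, 0, 0, -1.5, 0],
  [0, 0, 0, 0, 0, 0, 0],
])

```text
time_s: 21.1
ee_pos: [0.5407, -0.2029, 0.1343]
orientation: [-0.009, 0.023, 0.939, -0.343]
wrist_force: [-1.1, 1.5, 2.3]
grip_width: 0.144
finger_force: 102.1
```

Request:
servo_tool([
  [0, 0, 0, 0, 0, 0, 0.3],
  [0, 0, 0, 0, 0, 0, 0.6],
  [0, 0, 0, 0, 0, 0, 0.6],
  [0, 0, 0, 0, 0, 0, 0.6],
  [0, 0, 0, 0, 0, 0, 0.6],
  [0, 0, 0, 0.4, 6.4, 7.7, 0.6],
  [0, 0, 0, 0.7, 12.9, 15.3, 0.6],
  [0, 0, 0, 1, 19.3, 23, 0.6],
  [0, 0, 0, 1, 19.3, 23, 0.6],
  [0, 0, 0, 1, 19.3, 23, 0.6],
  [0, 0, 0, 1, 19.3, 23, 0.6],
  [0, 0, 0, 0, 0, 0, 0.6],
], force=20)

```text
time_s: 22.6
ee_pos: [0.5471, -0.1049, 0.2519]
orientation: [-0.006, 0.022, 0.939, -0.342]
wrist_force: [-0.3, -0.8, -0.3]
grip_width: 0.598
finger_force: 0.0
```

```bash
python3 tab.py; python3 - <<'E'
from h import *
np.set_printoptions(precision=4,suppress=True)
Rt=np.array([[-.9988,.036,-.0321],[.0483,.7645,-.6428],[.0014,-.6436,-.7653]])
g,mid,mo,x,z=cup_from_tool(np.array([.5412,-.2028,.1345]),Rt,-1); B=np.c_[x,np.cross(z,x),z]
for n in("wrist","top"):
    c=cap(n); save(c,f"pics/{n}9.png"); q,b=cupfit(c,mid); print(n,len(q),np.percentile((q-mid)@B,[1,50,99],axis=0))
    t=q[abs((q-mid)@z-.024)<.004]; ce=t.mean(0); print(" topn",np.linalg.svd(t-ce,full_matrices=False)[2][2],z,((t-mid)@z).mean())
E
```

```text
22.6 [ 0.547 -0.105  0.252] [-0.261 -0.753 -0.31 ]
top 0.7 [193. 198.] [0.598 0.333 0.037]
top in tray 135 [0.6   0.322 0.024]
scene 0.5 [227. 444.] [0.612 0.323 0.034]
scene in tray 138 [0.61  0.323 0.031]
wrist 4080 [[-0.0378 -0.03   -0.0173]
 [ 0.0015 -0.0087  0.022 ]
 [ 0.0351  0.0245  0.0287]]
 topn [0.0149 0.2042 0.9788] [0.0098 0.1744 0.9845] 0.022605476469229408
top 496 [[-0.0366 -0.0291 -0.0195]
 [ 0.0013 -0.0066  0.0243]
 [ 0.0335  0.0222  0.0332]]
 topn [0.004  0.1749 0.9846] [0.0098 0.1744 0.9845] 0.02444906325385474
```

View pics/wrist9.png

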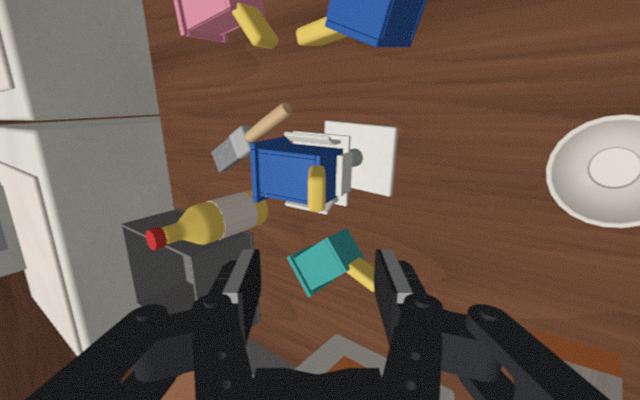

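The cup is seated in the cradle at (175,295), 1–2 mm from its original pose. The gripper is clear and the tablet lies in the tray.

```bash
python3 -c "
from station import manip
print(manip.finish_job())"
```

```text
the job is handed in; nothing more can be done
None
```

The job is handed in, with no verdict returned: the tablet was tapped out and lies in the tray, and the empty blue cup is back in its holder, mouth outwards, within about 2 mm of where it was.

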